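# Restock the vase display in reverse order

## Task

Move the four bud vases from the plywood stock tray to the brass-rimmed display rack with the four white cells, one in each cell and in the reverse of the order in which they stand now: the vase at the left end of the tray (seen from the robot) goes to the right end of the rack, the next one to the cell beside it, and so on. Set each vase down gently and upright, flat on its cell floor; do not drop or tip any, and do not disturb the green gift box or the blue mug.

Things in the scene. Friction and masses are not known exactly. Their poses are not given: they have to be found in the camera images.
- vase_yellow: Yellow ceramic bud vase, loose, upright, about 180 g, 90 mm high: straight round body 48 mm in diameter from 6 to 64 mm height (foot 44 mm), then a narrow neck of 26 mm with a 32 mm lip at the top. Origin at the centre of its underside, z up; its yaw means nothing.
- vase_blue: Dark blue ceramic bud vase, loose, upright, about 180 g, 90 mm high: straight round body 48 mm in diameter from 6 to 64 mm height (foot 44 mm), then a narrow neck of 26 mm with a 32 mm lip at the top. Origin at the centre of its underside, z up; its yaw means nothing.
- vase_red: Brick red ceramic bud vase, loose, upright, about 180 g, 90 mm high: straight round body 48 mm in diameter from 6 to 64 mm height (foot 44 mm), then a narrow neck of 26 mm with a 32 mm lip at the top. Origin at the centre of its underside, z up; its yaw means nothing.
- vase_mint: Pale mint green ceramic bud vase, loose, upright, about 180 g, 90 mm high: straight round body 48 mm in diameter from 6 to 64 mm height (foot 44 mm), then a narrow neck of 26 mm with a 32 mm lip at the top. Origin at the centre of its underside, z up; its yaw means nothing.
- coaster_yellow: Round yellow coaster (a shade darker than its vase), 66 mm in diameter and 3 mm thick, fixed on the floor of the stock tray in one of its four places. At the start the vase of the same colour stands on it, so it shows where that vase began. Origin at the centre of its underside.
- coaster_blue: Round dark blue coaster (a shade darker than its vase), 66 mm in diameter and 3 mm thick, fixed on the floor of the stock tray in one of its four places. At the start the vase of the same colour stands on it, so it shows where that vase began. Origin at the centre of its underside.
- coaster_red: Round brick red coaster (a shade darker than its vase), 66 mm in diameter and 3 mm thick, fixed on the floor of the stock tray in one of its four places. At the start the vase of the same colour stands on it, so it shows where that vase began. Origin at the centre of its underside.
- coaster_mint: Round pale mint green coaster (a shade darker than its vase), 66 mm in diameter and 3 mm thick, fixed on the floor of the stock tray in one of its four places. At the start the vase of the same colour stands on it, so it shows where that vase began. Origin at the centre of its underside.
- stock_tray: Stock tray, fixed: shallow plywood tray, 84 mm (its x) by 318 mm (its y), floor 6 mm above the table, rim 6 mm thick rising to 14 mm. Four places in a row at its y = -117, -39, +39 and +117 mm (x = 0). Origin at the centre of its underside; its +y end is the left end as seen from the robot. It may be the nearer or the farther of the two racks.
- display_rack: Display rack, fixed: low black steel stand with brass rims, 84 mm (its x) by 318 mm (its y). Four square white-floored cells in a row, centred at its y = -117, -39, +39 and +117 mm (x = 0), each 72 by 72 mm inside; the cell floors lie 30 mm above the table, and the 6 mm thick brass rims between and around them rise 6 mm above those floors. Empty at the start. Origin at the centre of its footprint on the table; its +y end is the left end as seen from the robot.
- gift_box: Bystander: dark green lidded cardboard gift box, 116 by 116 mm, 64 mm high, loose, left of the racks. Origin at the centre of its underside.
- blue_mug: Bystander: blue ceramic mug, 80 mm in diameter, 85 mm high, handle on its +y side, loose, right of the racks. Origin at the centre of its underside.
There are look-alikes about, which are no part of the job. What is meant by the vase_yellow is not grey or pink, and is the larger of those in its own colour.

How it is judged:
At the end, for the whole second after the job is handed in: Each vase is upright (within 0.08 rad), at rest and released on the floor (within 4 mm) of the display cell that mirrors its coaster's place (coaster at tray y = +117 mm: cell at rack y = -117, +39: -39, and so on), its centre within 18 mm of the cell centre in rack x and y (((y of coaster_yellow in the frame of stock_tray between -0.137 and -0.097 m and y of vase_yellow in the frame of display_rack between 0.099 and 0.135 m) or (y of coaster_yellow in the frame of stock_tray between -0.059 and -0.019 m and y of vase_yellow in the frame of display_rack between 0.021 and 0.057 m) or (y of coaster_yellow in the frame of stock_tray between 0.019 and 0.059 m and y of vase_yellow in the frame of display_rack between -0.057 and -0.021 m) or (y of coaster_yellow in the frame of stock_tray between 0.097 and 0.137 m and y of vase_yellow in the frame of display_rack between -0.135 and -0.099 m)) and x of vase_yellow in the frame of display_rack between -0.018 and 0.018 m and z of vase_yellow in the frame of display_rack between 0.026 and 0.034 m and angle between each of vase_yellow, vase_blue, vase_red, vase_mint's own z axis and vertical below 0.08 rad and linear speed of each of vase_yellow, vase_blue, vase_red, vase_mint below 0.02 m/s and angular speed of each of vase_yellow, vase_blue, vase_red, vase_mint below 0.2 rad/s and ((y of coaster_blue in the frame of stock_tray between -0.137 and -0.097 m and y of vase_blue in the frame of display_rack between 0.099 and 0.135 m) or (y of coaster_blue in the frame of stock_tray between -0.059 and -0.019 m and y of vase_blue in the frame of display_rack between 0.021 and 0.057 m) or (y of coaster_blue in the frame of stock_tray between 0.019 and 0.059 m and y of vase_blue in the frame of display_rack between -0.057 and -0.021 m) or (y of coaster_blue in the frame of stock_tray between 0.097 and 0.137 m and y of vase_blue in the frame of display_rack between -0.135 and -0.099 m)) and x of vase_blue in the frame of display_rack between -0.018 and 0.018 m and z of vase_blue in the frame of display_rack between 0.026 and 0.034 m and ((y of coaster_red in the frame of stock_tray between -0.137 and -0.097 m and y of vase_red in the frame of display_rack between 0.099 and 0.135 m) or (y of coaster_red in the frame of stock_tray between -0.059 and -0.019 m and y of vase_red in the frame of display_rack between 0.021 and 0.057 m) or (y of coaster_red in the frame of stock_tray between 0.019 and 0.059 m and y of vase_red in the frame of display_rack between -0.057 and -0.021 m) or (y of coaster_red in the frame of stock_tray between 0.097 and 0.137 m and y of vase_red in the frame of display_rack between -0.135 and -0.099 m)) and x of vase_red in the frame of display_rack between -0.018 and 0.018 m and z of vase_red in the frame of display_rack between 0.026 and 0.034 m and ((y of coaster_mint in the frame of stock_tray between -0.137 and -0.097 m and y of vase_mint in the frame of display_rack between 0.099 and 0.135 m) or (y of coaster_mint in the frame of stock_tray between -0.059 and -0.019 m and y of vase_mint in the frame of display_rack between 0.021 and 0.057 m) or (y of coaster_mint in the frame of stock_tray between 0.019 and 0.059 m and y of vase_mint in the frame of display_rack between -0.057 and -0.021 m) or (y of coaster_mint in the frame of stock_tray between 0.097 and 0.137 m and y of vase_mint in the frame of display_rack between -0.135 and -0.099 m)) and x of vase_mint in the frame of display_rack between -0.018 and 0.018 m and z of vase_mint in the frame of display_rack between 0.026 and 0.034 m); the robot touches nothing.
It fails at once if a vase is tipped over (angle between any of vase_yellow, vase_blue, vase_red, vase_mint's own z axis and vertical above 0.7 rad).
It fails at once if a vase is dropped: it falls free of the fingers faster than 0.7 m/s (a drop of some 25 mm) ((linear speed of vase_yellow above 0.7 m/s and contact force between the fingers and vase_yellow below 0.05 N) or (linear speed of vase_blue above 0.7 m/s and contact force between the fingers and vase_blue below 0.05 N) or (linear speed of vase_red above 0.7 m/s and contact force between the fingers and vase_red below 0.05 N) or (linear speed of vase_mint above 0.7 m/s and contact force between the fingers and vase_mint below 0.05 N)).
It fails at once if the gift box or the mug is pushed more than 20 mm or tipped (distance of any of gift_box, blue_mug from where it was at the start of the episode above 0.02 m or angle between any of gift_box, blue_mug's own z axis and vertical above 0.3 rad).
It also fails if it takes over 99 s, if anything falls off the work surface, if the arm or the gripper's body presses on something with over 40 N, if the wrist force passes 120 N, or if a joint passes its speed limit or range.

## Robot

A 6-joint arm with a two-finger parallel gripper is mounted at the origin on the work surface. World frame = base frame: x ahead of the robot, y to its left, z up, the work surface at z = 0. Lengths are in m, angles in rad, forces in N, time in s.
With the tool pointing down it reaches from about 0.325 to 0.85 m from the base axis. Payload 4.4 kg.
Tool frame: the origin (TCP) lies between the finger pads; the fingertips stand arm.tips_ahead ahead of it and the grasp point (between the pads) lies 2 mm behind it (arm.tips_ahead is the distance from the TCP to the fingertips, in m); z points along the fingers, y is the line along which they close (so a half turn about z gives the same grasp; the last joint's range is limited). The gripper opens to 94 mm and grips with 3 to 60 N. Pads are 16 mm wide; open, the fingers measure 119 mm over their backs; the gripper's body (75 mm by 177 mm) begins 78 mm behind the grasp point.
Start: joints at [1.137, 0.207, 1.542, -0, 1.393, -0.15], TCP at [0.16, 0.552, 0.222] pointing down, gripper open.
Joint ranges: [-2.73, 2.73], [-0.86, 2.22], [0.23, 2.46], [-1.11, 4.25], [0.08, 2.63], [-2.82, 2.82]. Speed limits (rad/s): [2.79, 2.79, 3.14, 3.14, 3.14, 3.14].

## Interface

Orientations are given as a unit quaternion [w, x, y, z].
In Python, from workcell import arm, camera, boxes_of, outline_of, mark_of gives the robot as it stands.
- The arm moves only by the tool arm_command, never from a script. Its argument "moves" is a list that holds one entry, the list of rows, each a list of 7 numbers: the shift along the tool's x, y, z as a fraction of full scale, then the turn, a rotation vector about the tool's x, y, z as a fraction of full scale, then the closure, from -1 (fully open) to 1 (shut). A call has 1 to 20 rows; each row shifts and turns the commanded pose from where the row before left it, along the tool's axes as they then stand; what a row does not reach is not made up. Full scale, the value 1, is 0.2 m for a shift and 360 degrees for a turn. A row lasts 1/10 s, in which the tool goes at most 50 mm and 8.59 degrees, less where a joint would pass 70% of its speed; a pose out of reach is approached as far as the arm can. A call with a number of a shift or a turn outside -1 to 1 is refused whole. A call with a gripper value outside its range is refused whole. The fingers move at their own pace and stop on an object; the grip force is fixed at half the most. Time passes only in rows, so rows that do not move let the fingers close. It gives the time, the measured TCP pose, the force, the opening and the grip force at its end, in the units of the state.
- arm.get_state(): the state, without advancing time (a new reading comes with each control period).
- camera(name): name is "scene" or "top" or "wrist"; returns a dict with "image" (480x640x3 uint8, red, green, blue), "z_map" (480x640 float32, m along the optical axis (not along the pixel's ray), 0 where there is no reading), "camera_matrix" (3x3 intrinsics, pixels), "cam_to_world" (4x4, takes a point from camera to world coordinates). Camera axes: x right, y down, z forward; pixel columns grow to the right and rows downward; lengths in m; the calibration is good to about 2 mm. A picture is of the moment at which its call begins.
- arm.hand_in(): hands the job in; it is judged then, once.
Trained networks look in a picture, given as the dict that the camera call returned (one of the last four; its "shot" number tells which), for a name from the list of things; names that differ only in an ending like _2 or _b are one class to them, and where a whole thing is asked for, a point or a joint stands for the part that bears it (a point fixed in the world has none). Each returns a list of dicts, best first, with "conf" (0 to 1); they miss things now and then, are a little off and sometimes report something else, mostly with a low value. They report only what shows in the picture. A call takes as long as a camera call. They do not tell look-alikes from the thing itself.
- boxes_of(picture, query): "rect" ([left, top, width, height] in pixels, round what is visible of it).
- outline_of(picture, query): "pixels" (480x640 bool, what is visible of it) and "rect" ([left, top, width, height] in pixels, round what is visible of it).
- mark_of(picture, query): "centre" ([row, column] in pixels: a listed point, or the origin of a listed thing).
The state is a dict: "time_s": time; "joint_positions": joint angles; "joint_vel": joint speeds; "tau": joint torques, N m; "eef_pos": TCP position; "tool_rot": TCP orientation; "force": force on the tool from outside, world axes, zero at the start; "moment": the same for the moment, N m; "opening": finger opening in m; "finger_force": force on a finger pad.
Only numpy, scipy, OpenCV 4.12 (cv2) and the standard library are available. Lean on these libraries where they do the work, as an engineer would, in place of code of your own. Each camera call takes 0.05 s, during which the arm holds its last target. There are 200 camera calls.

## Working session

There is one attempt and no reset: what is moved stays moved. The work goes in short steps, Python scripts to look and compute and a tool call to move; the robot and the scene stay as the last step left them, time stands still between calls to the robot, and variables do not carry over. Pictures are saved under pics/ and viewed, at most 14 in all, crops included, and the job is handed in when it is done.

Besides the shell and the picture viewer there is one more tool, called after "Call:" by a JSON object that holds its "fn" and its "kwargs", one argument or row to a line. arm_command: Moves the arm, as the interface text tells. Shift numbers are shares of 0.2 m and turn numbers shares of 360 degrees, none past 1 either way. Its arguments: {"type":"object","properties":{"moves":{"type":"array","items":{"type":"array","items":{"type":"array","items":{"type":"number","minimum":-1,"maximum":1}}}}},"required":["moves"]}

```bash
mkdir -p pics
cat > h.py <<'E'
import numpy as np, cv2
from workcell import arm, camera, boxes_of, outline_of, mark_of
def pts(p):
    z=p["z_map"];K=p["camera_matrix"];v,u=np.mgrid[:480,:640]
    c=np.stack([(u-K[0,2])/K[0,0]*z,(v-K[1,2])/K[1,1]*z,z,np.ones_like(z)],-1)
    return (c@p["cam_to_world"].T)[...,:3]
def save(p,n): cv2.imwrite(f"pics/{n}.png",p["image"][...,::-1])
E
python3 - <<'E'
from h import *
s=arm.get_state();print({k:np.round(v,3).tolist() for k,v in s.items()},arm.tips_ahead)
for n in("top","scene"):
    p=camera(n);save(p,n);P=pts(p)
    print(n,p["cam_to_world"].round(3).tolist())
    for q in["vase_yellow","vase_blue","vase_red","vase_mint","stock_tray","display_rack","gift_box","blue_mug"]:
        for o in outline_of(p,q)[:3]:
            m=o["pixels"]&(p["z_map"]>0);X=P[m]
            if len(X)<5: continue
            zt=X[:,2].max();T=X[X[:,2]>zt-.01]
            print(q,round(o["conf"],2),[int(a) for a in o["rect"]],"min",np.percentile(X,1,0).round(3),"max",np.percentile(X,99,0).round(3),"topmid",((T.min(0)+T.max(0))/2).round(3))
E
```

```text
{'time_s': 0.0, 'joint_positions': [1.137, 0.207, 1.543, -0.0, 1.393, -0.15], 'joint_vel': [0.001, -0.002, 0.001, 0.003, 0.002, 0.0], 'tau': [-0.0, -37.087, -28.142, 0.07, 0.036, -0.0], 'eef_pos': [0.16, 0.551, 0.221], 'tool_rot': [-0.0, 0.141, 0.99, -0.001], 'force': [0.199, -0.17, 0.808], 'moment': [-0.034, 0.019, 0.027], 'finger_force': 0.0, 'opening': 0.094} 0.017
top [[0.012, -0.996, 0.086, 0.426], [-1.0, -0.013, -0.004, -0.011], [0.005, -0.086, -0.996, 1.139], [0.0, 0.0, 0.0, 1.0]]
vase_yellow 0.83 [282, 253, 19, 19] min [0.443 0.008 0.046] max [0.487 0.051 0.102] topmid [0.466 0.031 0.099]
vase_yellow 0.76 [282, 293, 17, 19] min [0.355 0.018 0.013] max [0.389 0.052 0.071] topmid [0.373 0.035 0.067]
vase_yellow 0.68 [249, 294, 23, 20] min [ 0.343  0.086 -0.001] max [0.389 0.131 0.093] topmid [0.365 0.11  0.089]
vase_blue 0.75 [350, 256, 19, 16] min [ 0.443 -0.142  0.045] max [ 0.484 -0.1    0.101] topmid [ 0.464 -0.124  0.098]
vase_blue 0.66 [245, 247, 132, 34] min [ 0.425 -0.162  0.   ] max [0.507 0.151 0.017] topmid [0.453 0.133 0.074]
vase_blue 0.45 [245, 160, 130, 42] min [
[... 1799 characters left out ...]
 0.115 0.098]
vase_mint 0.63 [415, 116, 67, 69] min [ 0.447  0.285 -0.002] max [0.585 0.429 0.065] topmid [0.515 0.356 0.064]
vase_mint 0.22 [338, 204, 32, 16] min [0.439 0.081 0.002] max [0.499 0.141 0.011] topmid [0.469 0.111 0.011]
stock_tray 0.97 [240, 192, 146, 115] min [ 0.423 -0.163 -0.004] max [0.509 0.153 0.016] topmid [ 0.472 -0.027  0.097]
display_rack 0.87 [307, 238, 152, 131] min [ 0.619 -0.16   0.019] max [0.712 0.153 0.037] topmid [ 0.665 -0.003  0.036]
gift_box 0.96 [415, 118, 66, 69] min [ 0.447  0.285 -0.002] max [0.585 0.425 0.065] topmid [0.514 0.355 0.064]
blue_mug 0.58 [138, 355, 53, 69] min [ 0.483 -0.423 -0.002] max [ 0.592 -0.347  0.085] topmid [ 0.521 -0.385  0.083]
```

```bash
python3 - <<'E'
import cv2,numpy as np
a=cv2.imread("pics/top.png")[150:330,220:400];b=cv2.imread("pics/scene.png")[150:380,230:470]
cv2.imwrite("pics/v1.png",np.hstack([cv2.resize(a,(400,400),interpolation=2),cv2.resize(b,(400,400),interpolation=2)]))
E
python3 - <<'E'
from h import *
for n in("top","scene"):
    p=camera(n);P=pts(p)
    for q,lo,hi in(("display_rack",.029,.045),("stock_tray",.004,.02)):
        o=outline_of(p,q)[0];m=o["pixels"]&(p["z_map"]>0);X=P[m];X=X[(X[:,2]>lo)&(X[:,2]<hi)]
        r=cv2.minAreaRect(X[:,:2].astype(np.float32)*1000);print(n,q,r)
        # stretched percentiles along y of x centre
        for a,b in((-.16,-.09),(-.04,.04),(.08,.15)):
            t=X[(X[:,1]>a)&(X[:,1]<b)];print(np.percentile(t[:,0],[1,50,99]).round(4))
E
```

```text
top display_rack ((663.6459350585938, -3.8480224609375), (318.7737731933594, 85.7977523803711), 86.48577880859375)
[0.6142 0.6568 0.6986]
[0.621  0.6626 0.7057]
[0.6284 0.6708 0.7125]
top stock_tray ((465.6114501953125, -6.1797943115234375), (86.01724243164062, 318.3705139160156), 0.7037547826766968)
[0.4238 0.461  0.5073]
[0.4247 0.4691 0.5075]
[0.4238 0.467  0.5068]
scene display_rack ((664.3349609375, -1.8914337158203125), (319.5284118652344, 85.51253509521484), 86.55720520019531)
[0.614  0.6567 0.7   ]
[0.6223 0.6665 0.7074]
[0.6286 0.6739 0.7143]
scene stock_tray ((466.64422607421875, -3.5825958251953125), (319.5819396972656, 86.49288177490234), 89.93426513671875)
[0.4244 0.4946 0.5089]
[0.4251 0.5027 0.5091]
[0.425  0.5024 0.5095]
```

View pics/v1.png

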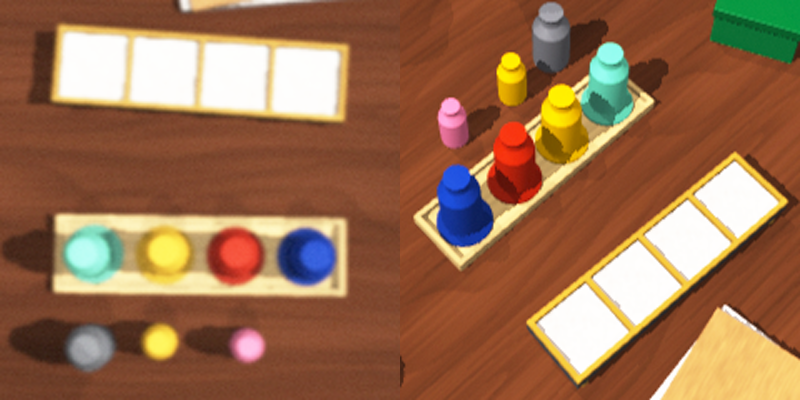

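The vases in the tray run, left to right: mint, yellow, red, blue. The small yellow, pink and grey ones in front are decoys. The targets run rack right to left: mint, yellow, red, blue. First I turn the gripper so it closes along world x.

Call:
{"fn": "arm_command", "kwargs": {
  "moves": [
    [[0,0,0,0,0,0.0228,-1],[0,0,0,0,0,0.0228,-1],[0,0,0,0,0,0.0228,-1],[0,0,0,0,0,0.0228,-1],[0,0,0,0,0,0.0228,-1],[0,0,0,0,0,0.0228,-1],[0,0,0,0,0,0.0228,-1],[0,0,0,0,0,0.0228,-1],[0,0,0,0,0,0.0226,-1],[0,0,0,0,0,0,-1]]
  ]
}}

```text
time_s: 2.2
eef_pos: [0.1605, 0.5522, 0.2224]
tool_rot: [0.0, 0.707, 0.707, -0.0]
force: [0.3, -1.0, -0.6]
opening: 0.0937
finger_force: 0.0
```

Call:
{"fn": "arm_command", "kwargs": {
  "moves": [
    [[-0.15,0.1,0,0,0,0,-1],[-0.15,0.1,0,0,0,0,-1],[-0.15,0.1,0,0,0,0,-1],[-0.15,0.1,0,0,0,0,-1],[-0.15,0.1,0,0,0,0,-1],[-0.15,0.1,0,0,0,0,-1],[-0.15,0.1,0,0,0,0,-1],[-0.15,0.1,0,0,0,0,-1],[-0.15,0.1,0,0,0,0,-1],[-0.15,0.1,0,0,0,0,-1],[-0.15,0.1,0,0,0,0,-1],[-0.15,0.1,0,0,0,0,-1],[-0.15,0.1,0,0,0,0,-1],[-0.15,0.1,0,0,0,0,-1],[-0.09,0.12,0,0,0,0,-1],[0,0,0,0,0,0,-1],[0,0,0,0,0,0,-1]]
  ]
}}

```text
time_s: 3.9
eef_pos: [0.4643, 0.114, 0.2223]
tool_rot: [-0.0, 0.707, 0.707, -0.0]
force: [-0.0, 0.2, -0.6]
opening: 0.0944
finger_force: 0.0
```

Call:
{"fn": "arm_command", "kwargs": {
  "moves": [
    [[0,0,0.15,0,0,0,-1],[0,0,0.15,0,0,0,-1],[0,0,0.15,0,0,0,-1],[0,0,0.15,0,0,0,-1],[0,0,0.12,0,0,0,-1],[0,0,0.08,0,0,0,-1],[0,0,0.03,0,0,0,-1],[0,0,0,0,0,0,-1],[0,0,0,0,0,0,-1]]
  ]
}}

```text
time_s: 4.8
eef_pos: [0.4649, 0.1147, 0.0574]
tool_rot: [0.0, 0.707, 0.708, 0.001]
force: [0.4, -0.4, -0.6]
opening: 0.0943
finger_force: 0.0
```

Run:
```python
from h import *
p=camera("scene");cv2.imwrite("pics/v2.png",cv2.resize(p["image"][80:380,200:500,::-1],(600,600)))
```

```text
(no output)
```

View pics/v2.png

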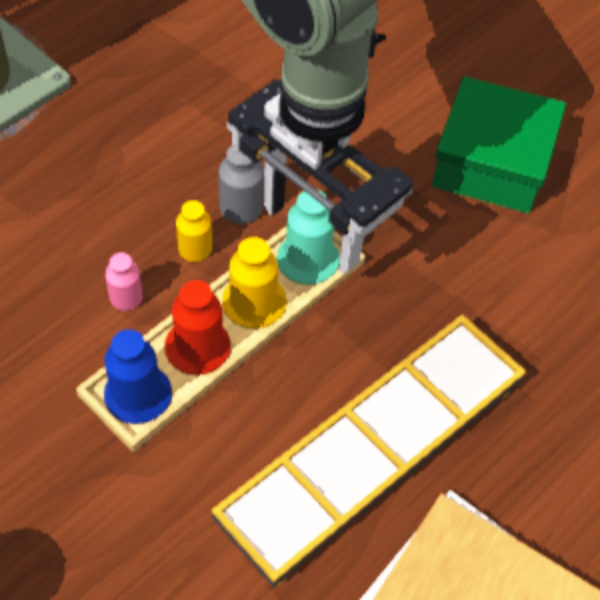

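The fingers straddle the mint vase, clear of the grey decoy and the tray rim. Closing.

Call:
{"fn": "arm_command", "kwargs": {
  "moves": [
    [[0,0,0,0,0,0,1],[0,0,0,0,0,0,1],[0,0,0,0,0,0,1],[0,0,0,0,0,0,1],[0,0,0,0,0,0,1],[0,0,0,0,0,0,1],[0,0,0,0,0,0,1],[0,0,0,0,0,0,1]]
  ]
}}

```text
time_s: 5.65
eef_pos: [0.4642, 0.1141, 0.0564]
tool_rot: [-0.0, 0.707, 0.707, -0.0]
force: [-1.0, -0.7, 0.4]
opening: 0.0478
finger_force: 30.0
```

Call:
{"fn": "arm_command", "kwargs": {
  "moves": [
    [[0,0,-0.05,0,0,0,1],[0,0,-0.1,0,0,0,1],[0,0,-0.125,0,0,0,1],[0,0,-0.125,0,0,0,1],[0,0,-0.15,0,0,0,1],[0,0,-0.1,0,0,0,1],[-0.04,0.03,0,0,0,0,1],[-0.1,0.08,0,0,0,0,1],[-0.1,0.08,0,0,0,0,1],[-0.11,0.09,0,0,0,0,1],[-0.11,0.09,0,0,0,0,1],[-0.11,0.09,0,0,0,0,1],[-0.11,0.09,0,0,0,0,1],[-0.11,0.09,0,0,0,0,1],[-0.11,0.09,0,0,0,0,1],[-0.1,0.09,0,0,0,0,1],[-0.1,0.09,0,0,0,0,1],[-0.07,0.055,0,0,0,0,1],[0,0,0,0,0,0,1],[0,0,0,0,0,0,1]]
  ]
}}

```text
time_s: 7.65
eef_pos: [0.6564, -0.12, 0.1845]
tool_rot: [-0.002, 0.707, 0.707, -0.001]
force: [0.9, -0.2, -2.6]
opening: 0.0475
finger_force: 30.0
```

Call:
{"fn": "arm_command", "kwargs": {
  "moves": [
    [[0,0,0.08,0,0,0,1],[0,0,0.1,0,0,0,1],[0,0,0.1,0,0,0,1],[0,0,0.1,0,0,0,1],[0,0,0.06,0,0,0,1],[0,0,0.03,0,0,0,1],[0,0,0.03,0,0,0,1],[0,0,0,0,0,0,1],[0,0,0,0,0,0,1]]
  ]
}}

```text
time_s: 8.55
eef_pos: [0.658, -0.12, 0.0873]
tool_rot: [0.001, 0.707, 0.707, 0.0]
force: [0.4, 0.7, -1.2]
opening: 0.0478
finger_force: 30.0
```

Run:
```python
from h import *
p=camera("scene");cv2.imwrite("pics/v3.png",cv2.resize(p["image"][180:400,220:480,::-1],(709,600)))
```

```text
(no output)
```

View pics/v3.png

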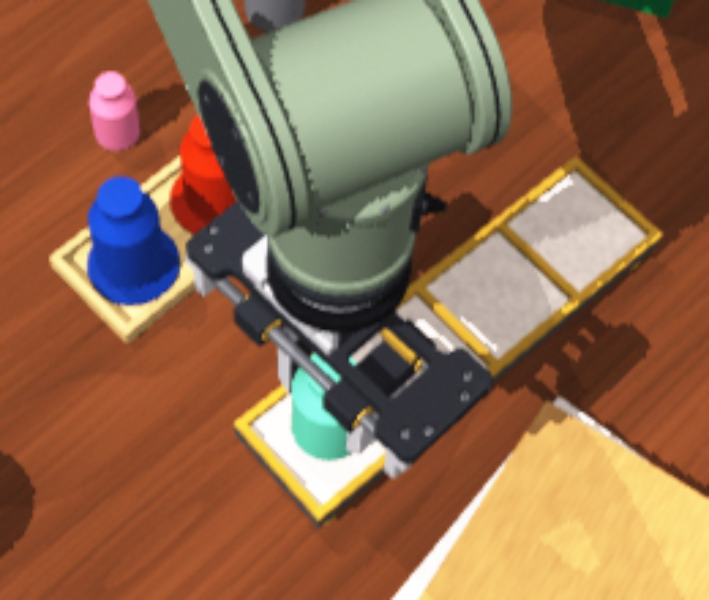

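The mint vase is over the right-end cell, about 10 mm up. Lowering until it touches.

Call:
{"fn": "arm_command", "kwargs": {
  "moves": [
    [[0,0,0.02,0,0,0,1],[0,0,0.015,0,0,0,1],[0,0,0.01,0,0,0,1],[0,0,0.005,0,0,0,1],[0,0,0,0,0,0,1],[0,0,0,0,0,0,1]]
  ]
}}

```text
time_s: 9.2
eef_pos: [0.6574, -0.1199, 0.0774]
tool_rot: [-0.0, 0.707, 0.707, -0.0]
force: [-2.3, -0.0, 6.2]
opening: 0.0474
finger_force: 30.0
```

Contact. Releasing, raising, and going to the yellow vase.

Call:
{"fn": "arm_command", "kwargs": {
  "moves": [
    [[0,0,0,0,0,0,0.2],[0,0,0,0,0,0,-0.3],[0,0,0,0,0,0,-1],[0,0,0,0,0,0,-1],[0,0,0,0,0,0,-1],[0,0,0,0,0,0,-1],[0,0,0,0,0,0,-1],[0,0,-0.1,0,0,0,-1],[0,0,-0.15,0,0,0,-1],[0,0,-0.15,0,0,0,-1],[0,0,-0.15,0,0,0,-1],[0,0,-0.05,0,0,0,-1],[0.1,-0.12,0,0,0,0,-1],[0.14,-0.17,0,0,0,0,-1],[0.14,-0.17,0,0,0,0,-1],[0.14,-0.17,0,0,0,0,-1],[0.14,-0.17,0,0,0,0,-1],[0.11,-0.15,0,0,0,0,-1],[0,0,0,0,0,0,-1],[0,0,0,0,0,0,-1]]
  ]
}}

```text
time_s: 11.2
eef_pos: [0.467, 0.0344, 0.196]
tool_rot: [0.0, 0.707, 0.708, -0.0]
force: [0.3, -0.1, 0.3]
opening: 0.0941
finger_force: 0.0
```

```bash
cat > chk.py <<'E'
from h import *
import sys
print(arm.get_state()["eef_pos"].round(4) if hasattr(arm.get_state()["eef_pos"],"round") else arm.get_state()["eef_pos"])
for n in ("scene","top"):
    p=camera(n);P=pts(p)
    for q in sys.argv[1:]:
        for o in outline_of(p,q)[:2]:
            X=P[o["pixels"]&(p["z_map"]>0)]
            if len(X)<20: continue
            zt=np.percentile(X[:,2],99);T=X[X[:,2]>zt-.012]
            print(n,q,round(o["conf"],2),"top z",zt.round(3),"lip mid",((T.min(0)+T.max(0))/2).round(3))
E
python3 chk.py vase_mint vase_yellow
```

```text
[0.467  0.0344 0.196 ]
scene vase_mint 0.72 top z 0.099 lip mid [0.467 0.033 0.094]
scene vase_mint 0.58 top z 0.121 lip mid [ 0.658 -0.119  0.115]
scene vase_yellow 0.65 top z 0.068 lip mid [0.374 0.039 0.063]
scene vase_yellow 0.62 top z 0.099 lip mid [0.467 0.033 0.094]
top vase_mint 0.8 top z 0.123 lip mid [ 0.657 -0.121  0.118]
top vase_yellow 0.78 top z 0.093 lip mid [0.367 0.094 0.203]
top vase_yellow 0.76 top z 0.068 lip mid [ 0.369 -0.057  0.064]
```

Mint is placed: lip at (0.658, -0.120), top at 0.121 as expected. Now the yellow one.

Call:
{"fn": "arm_command", "kwargs": {
  "moves": [
    [[0,0,0.1,0,0,0,-1],[0,0,0.14,0,0,0,-1],[0,0,0.14,0,0,0,-1],[0,0,0.14,0,0,0,-1],[0,0,0.1,0,0,0,-1],[0,0,0.05,0,0,0,-1],[0,0,0.03,0,0,0,-1],[0,0,0,0,0,0,-1],[0,0,0,0,0,0,-1],[0,0,0,0,0,0,1],[0,0,0,0,0,0,1],[0,0,0,0,0,0,1],[0,0,0,0,0,0,1],[0,0,0,0,0,0,1],[0,0,0,0,0,0,1],[0,0,0,0,0,0,1],[0,0,0,0,0,0,1]]
  ]
}}

```text
time_s: 13.2
eef_pos: [0.4672, 0.0341, 0.0564]
tool_rot: [-0.0, 0.707, 0.707, -0.0]
force: [-1.3, -0.4, 2.2]
opening: 0.0476
finger_force: 30.0
```

Call:
{"fn": "arm_command", "kwargs": {
  "moves": [
    [[0,0,-0.05,0,0,0,1],[0,0,-0.1,0,0,0,1],[0,0,-0.125,0,0,0,1],[0,0,-0.125,0,0,0,1],[0,0,-0.15,0,0,0,1],[0,0,-0.1,0,0,0,1],[-0.02,0.05,0,0,0,0,1],[-0.04,0.1,0,0,0,0,1],[-0.04,0.1,0,0,0,0,1],[-0.04,0.11,0,0,0,0,1],[-0.05,0.12,0,0,0,0,1],[-0.05,0.12,0,0,0,0,1],[-0.05,0.12,0,0,0,0,1],[-0.05,0.12,0,0,0,0,1],[-0.03,0.09,0,0,0,0,1],[-0.01,0.045,0,0,0,0,1],[0,0,0,0,0,0,1],[0,0,0,0,0,0,1]]
  ]
}}

```text
time_s: 15.0
eef_pos: [0.6615, -0.0415, 0.1852]
tool_rot: [-0.001, 0.707, 0.707, -0.001]
force: [0.4, 0.4, -2.0]
opening: 0.0473
finger_force: 30.0
```

Call:
{"fn": "arm_command", "kwargs": {
  "moves": [
    [[0,0,0.08,0,0,0,1],[0,0,0.1,0,0,0,1],[0,0,0.1,0,0,0,1],[0,0,0.1,0,0,0,1],[0,0,0.06,0,0,0,1],[0,0,0.03,0,0,0,1],[0,0,0.025,0,0,0,1],[0,0,0.02,0,0,0,1],[0,0,0.015,0,0,0,1],[0,0,0.01,0,0,0,1],[0,0,0.005,0,0,0,1],[0,0,0,0,0,0,1],[0,0,0,0,0,0,1]]
  ]
}}

```text
time_s: 16.3
eef_pos: [0.6626, -0.0419, 0.0777]
tool_rot: [0.0, 0.707, 0.707, 0.0]
force: [-0.5, -0.5, -2.3]
opening: 0.0475
finger_force: 30.0
```

Call:
{"fn": "arm_command", "kwargs": {
  "moves": [
    [[0,0,0.0025,0,0,0,1],[0,0,0,0,0,0,1],[0,0,0,0,0,0,1]]
  ]
}}

```text
time_s: 16.6
eef_pos: [0.6627, -0.0419, 0.0775]
tool_rot: [0.0, 0.707, 0.707, 0.0]
force: [-0.9, 0.3, 0.1]
opening: 0.0477
finger_force: 30.0
```

Call:
{"fn": "arm_command", "kwargs": {
  "moves": [
    [[0,0,0,0,0,0,0.2],[0,0,0,0,0,0,-0.3],[0,0,0,0,0,0,-1],[0,0,0,0,0,0,-1],[0,0,0,0,0,0,-1],[0,0,0,0,0,0,-1],[0,0,0,0,0,0,-1],[0,0,-0.1,0,0,0,-1],[0,0,-0.15,0,0,0,-1],[0,0,-0.15,0,0,0,-1],[0,0,-0.15,0,0,0,-1],[0,0,-0.05,0,0,0,-1],[0,-0.12,0,0,0,0,-1],[0,-0.18,0,0,0,0,-1],[0,-0.18,0,0,0,0,-1],[0,-0.18,0,0,0,0,-1],[0,-0.18,0,0,0,0,-1],[0,-0.135,0,0,0,0,-1],[0,0,0,0,0,0,-1],[0,0,0,0,0,0,-1]]
  ]
}}

```text
time_s: 18.6
eef_pos: [0.4676, -0.0419, 0.1967]
tool_rot: [0.0, 0.707, 0.707, 0.0]
force: [0.1, 0.1, 0.8]
opening: 0.094
finger_force: 0.0
```

```bash
python3 chk.py vase_red vase_yellow
```

```text
[ 0.4676 -0.0419  0.1967]
scene vase_red 0.56 top z 0.1 lip mid [ 0.466 -0.04   0.095]
scene vase_yellow 0.73 top z 0.068 lip mid [0.372 0.034 0.063]
scene vase_yellow 0.62 top z 0.065 lip mid [ 0.37  -0.055  0.06 ]
top vase_yellow 0.97 top z 0.123 lip mid [ 0.663 -0.046  0.119]
top vase_yellow 0.94 top z 0.093 lip mid [0.365 0.11  0.089]
```

Yellow is placed. Red next.

Call:
{"fn": "arm_command", "kwargs": {
  "moves": [
    [[0,0,0.1,0,0,0,-1],[0,0,0.14,0,0,0,-1],[0,0,0.14,0,0,0,-1],[0,0,0.14,0,0,0,-1],[0,0,0.1,0,0,0,-1],[0,0,0.05,0,0,0,-1],[0,0,0.03,0,0,0,-1],[0,0,0,0,0,0,-1],[0,0,0,0,0,0,-1],[0,0,0,0,0,0,1],[0,0,0,0,0,0,1],[0,0,0,0,0,0,1],[0,0,0,0,0,0,1],[0,0,0,0,0,0,1],[0,0,0,0,0,0,1],[0,0,0,0,0,0,1],[0,0,0,0,0,0,1]]
  ]
}}

```text
time_s: 20.6
eef_pos: [0.467, -0.0418, 0.0569]
tool_rot: [-0.0, 0.707, 0.707, -0.0]
force: [-1.5, -0.1, 1.3]
opening: 0.0473
finger_force: 30.0
```

Call:
{"fn": "arm_command", "kwargs": {
  "moves": [
    [[0,0,-0.05,0,0,0,1],[0,0,-0.1,0,0,0,1],[0,0,-0.125,0,0,0,1],[0,0,-0.125,0,0,0,1],[0,0,-0.15,0,0,0,1],[0,0,-0.1,0,0,0,1],[0.02,0.05,0,0,0,0,1],[0.04,0.1,0,0,0,0,1],[0.04,0.1,0,0,0,0,1],[0.05,0.12,0,0,0,0,1],[0.05,0.12,0,0,0,0,1],[0.05,0.12,0,0,0,0,1],[0.05,0.12,0,0,0,0,1],[0.05,0.12,0,0,0,0,1],[0.03,0.1,0,0,0,0,1],[0.01,0.045,0,0,0,0,1],[0,0,0,0,0,0,1],[0,0,0,0,0,0,1]]
  ]
}}

```text
time_s: 22.4
eef_pos: [0.6655, 0.0361, 0.1858]
tool_rot: [-0.001, 0.707, 0.707, -0.001]
force: [0.2, -1.3, -1.8]
opening: 0.0474
finger_force: 30.0
```

Call:
{"fn": "arm_command", "kwargs": {
  "moves": [
    [[0,0,0.08,0,0,0,1],[0,0,0.1,0,0,0,1],[0,0,0.1,0,0,0,1],[0,0,0.1,0,0,0,1],[0,0,0.06,0,0,0,1],[0,0,0.03,0,0,0,1],[0,0,0.025,0,0,0,1],[0,0,0.02,0,0,0,1],[0,0,0.015,0,0,0,1],[0,0,0.01,0,0,0,1],[0,0,0.005,0,0,0,1],[0,0,0,0,0,0,1],[0,0,0,0,0,0,1]]
  ]
}}

```text
time_s: 23.7
eef_pos: [0.6666, 0.0361, 0.0782]
tool_rot: [0.0, 0.707, 0.707, 0.0]
force: [-0.7, 0.2, -2.7]
opening: 0.0471
finger_force: 30.0
```

Call:
{"fn": "arm_command", "kwargs": {
  "moves": [
    [[0,0,0.0025,0,0,0,1],[0,0,0,0,0,0,1],[0,0,0,0,0,0,1]]
  ]
}}

```text
time_s: 24.0
eef_pos: [0.6667, 0.0361, 0.0779]
tool_rot: [0.0, 0.707, 0.707, 0.0]
force: [0.0, 0.0, -1.0]
opening: 0.0475
finger_force: 30.0
```

Call:
{"fn": "arm_command", "kwargs": {
  "moves": [
    [[0,0,0,0,0,0,0.2],[0,0,0,0,0,0,-0.3],[0,0,0,0,0,0,-1],[0,0,0,0,0,0,-1],[0,0,0,0,0,0,-1],[0,0,0,0,0,0,-1],[0,0,0,0,0,0,-1],[0,0,-0.1,0,0,0,-1],[0,0,-0.15,0,0,0,-1],[0,0,-0.15,0,0,0,-1],[0,0,-0.15,0,0,0,-1],[0,0,-0.05,0,0,0,-1],[-0.1,-0.14,0,0,0,0,-1],[-0.14,-0.18,0,0,0,0,-1],[-0.14,-0.18,0,0,0,0,-1],[-0.14,-0.18,0,0,0,0,-1],[-0.14,-0.18,0,0,0,0,-1],[-0.13,-0.15,0,0,0,0,-1],[0,0,0,0,0,0,-1],[0,0,0,0,0,0,-1]]
  ]
}}

```text
time_s: 26.0
eef_pos: [0.464, -0.122, 0.197]
tool_rot: [-0.0, 0.708, 0.706, 0.0]
force: [0.5, -0.2, -0.4]
opening: 0.0939
finger_force: 0.0
```

```bash
python3 chk.py vase_red vase_blue
```

```text
[ 0.464 -0.122  0.197]
scene vase_red 0.91 top z 0.121 lip mid [0.668 0.036 0.115]
scene vase_blue 0.74 top z 0.12 lip mid [ 0.658 -0.119  0.115]
scene vase_blue 0.72 top z 0.015 lip mid [ 0.473 -0.004  0.097]
top vase_red 0.7 top z 0.123 lip mid [0.667 0.035 0.117]
top vase_blue 0.63 top z 0.013 lip mid [ 0.465 -0.045  0.007]
```

Red is placed. Last is blue.

Call:
{"fn": "arm_command", "kwargs": {
  "moves": [
    [[0,0,0.1,0,0,0,-1],[0,0,0.14,0,0,0,-1],[0,0,0.14,0,0,0,-1],[0,0,0.14,0,0,0,-1],[0,0,0.1,0,0,0,-1],[0,0,0.05,0,0,0,-1],[0,0,0.03,0,0,0,-1],[0,0,0,0,0,0,-1],[0,0,0,0,0,0,-1],[0,0,0,0,0,0,1],[0,0,0,0,0,0,1],[0,0,0,0,0,0,1],[0,0,0,0,0,0,1],[0,0,0,0,0,0,1],[0,0,0,0,0,0,1],[0,0,0,0,0,0,1],[0,0,0,0,0,0,1]]
  ]
}}

```text
time_s: 28.0
eef_pos: [0.4642, -0.1218, 0.0574]
tool_rot: [-0.0, 0.707, 0.707, -0.0]
force: [-1.0, 0.5, 1.5]
opening: 0.0474
finger_force: 30.0
```

Call:
{"fn": "arm_command", "kwargs": {
  "moves": [
    [[0,0,-0.05,0,0,0,1],[0,0,-0.1,0,0,0,1],[0,0,-0.125,0,0,0,1],[0,0,-0.125,0,0,0,1],[0,0,-0.15,0,0,0,1],[0,0,-0.1,0,0,0,1],[0.05,0.05,0,0,0,0,1],[0.1,0.09,0,0,0,0,1],[0.11,0.1,0,0,0,0,1],[0.11,0.1,0,0,0,0,1],[0.11,0.1,0,0,0,0,1],[0.12,0.1,0,0,0,0,1],[0.12,0.1,0,0,0,0,1],[0.12,0.1,0,0,0,0,1],[0.12,0.1,0,0,0,0,1],[0.1,0.09,0,0,0,0,1],[0.08,0.07,0,0,0,0,1],[0.04,0.035,0,0,0,0,1],[0,0,0,0,0,0,1],[0,0,0,0,0,0,1]]
  ]
}}

```text
time_s: 30.0
eef_pos: [0.6706, 0.114, 0.1863]
tool_rot: [-0.001, 0.707, 0.707, -0.001]
force: [0.5, -1.2, -1.9]
opening: 0.0474
finger_force: 30.0
```

Call:
{"fn": "arm_command", "kwargs": {
  "moves": [
    [[0,0,0.08,0,0,0,1],[0,0,0.1,0,0,0,1],[0,0,0.1,0,0,0,1],[0,0,0.1,0,0,0,1],[0,0,0.06,0,0,0,1],[0,0,0.03,0,0,0,1],[0,0,0.025,0,0,0,1],[0,0,0.02,0,0,0,1],[0,0,0.015,0,0,0,1],[0,0,0.01,0,0,0,1],[0,0,0.005,0,0,0,1],[0,0,0,0,0,0,1],[0,0,0.0025,0,0,0,1],[0,0,0,0,0,0,1],[0,0,0,0,0,0,1]]
  ]
}}

```text
time_s: 31.5
eef_pos: [0.6717, 0.1142, 0.0785]
tool_rot: [0.0, 0.707, 0.707, 0.0]
force: [-0.4, 0.3, 0.9]
opening: 0.0472
finger_force: 30.0
```

Call:
{"fn": "arm_command", "kwargs": {
  "moves": [
    [[0,0,0,0,0,0,0.2],[0,0,0,0,0,0,-0.3],[0,0,0,0,0,0,-1],[0,0,0,0,0,0,-1],[0,0,0,0,0,0,-1],[0,0,0,0,0,0,-1],[0,0,0,0,0,0,-1],[0,0,-0.1,0,0,0,-1],[0,0,-0.15,0,0,0,-1],[0,0,-0.15,0,0,0,-1],[0,0,-0.15,0,0,0,-1],[0,0,-0.1,0,0,0,-1],[0,-0.18,0,0,0,0,-1],[0,-0.2,0,0,0,0,-1],[0,-0.2,0,0,0,0,-1],[0,-0.2,0,0,0,0,-1],[0,-0.2,0,0,0,0,-1],[0,0,0,0,0,0,-1],[0,0,0,0,0,0,-1]]
  ]
}}

```text
time_s: 33.4
eef_pos: [0.4753, 0.1142, 0.2084]
tool_rot: [0.001, 0.707, 0.707, 0.001]
force: [0.3, -0.3, -0.3]
opening: 0.0937
finger_force: 0.0
```

```bash
python3 chk.py vase_mint vase_yellow vase_red vase_blue gift_box blue_mug
python3 - <<'E'
from h import *
p=camera("scene");save(p,"fin")
E
```

```text
[0.4753 0.1142 0.2084]
scene vase_mint 0.85 top z 0.12 lip mid [ 0.658 -0.119  0.115]
scene vase_mint 0.38 top z 0.12 lip mid [ 0.664 -0.044  0.115]
scene vase_yellow 0.95 top z 0.09 lip mid [0.366 0.111 0.085]
scene vase_yellow 0.86 top z 0.065 lip mid [ 0.369 -0.055  0.059]
scene vase_red 0.84 top z 0.12 lip mid [0.668 0.037 0.115]
scene vase_blue 0.9 top z 0.12 lip mid [0.673 0.115 0.115]
scene gift_box 0.92 top z 0.066 lip mid [0.513 0.356 0.06 ]
scene blue_mug 0.93 top z 0.085 lip mid [ 0.529 -0.386  0.08 ]
top vase_mint 0.62 top z 0.123 lip mid [ 0.657 -0.121  0.119]
top vase_yellow 0.67 top z 0.071 lip mid [0.373 0.035 0.066]
top vase_yellow 0.6 top z 0.122 lip mid [ 0.663 -0.046  0.117]
top vase_red 0.62 top z 0.122 lip mid [0.667 0.036 0.118]
top vase_red 0.57 top z 0.122 lip mid [ 0.663 -0.046  0.117]
top vase_blue 0.56 top z 0.122 lip mid [0.673 0.113 0.117]
top gift_box 0.97 top z 0.562 lip mid [0.475 0.168 0.57 ]
top gift_box 0.6 top z 0.013 lip mid [0.466 0.035 0.007]
top blue_mug 0.61 top z 0.086 lip mid [ 0.527 -0.388  0.082]
```

View pics/fin.png

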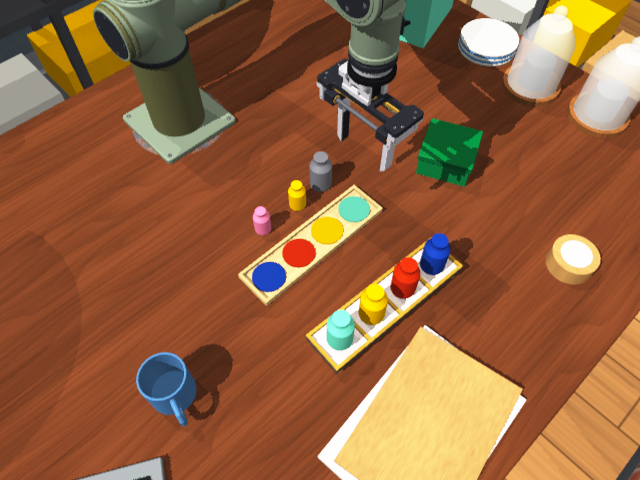

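The picture shows all four vases upright in their mirrored cells: mint (340,330), yellow (374,303), red (405,277) and blue (435,252). The coasters are empty, and the gift box and mug have not moved.

```bash
python3 -c "
from workcell import arm
print(arm.hand_in())"
```

```text
the job is handed in; nothing more can be done
None
```

All four vases stand upright in the display rack in reverse order, the gift box and mug have not moved, and the job was handed in at about 34 s; no verdict came back.

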